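# Index the swivel vise and drift the spacer holes into line

### The arm

A 6-joint arm with a two-finger parallel gripper is mounted at the origin on the work surface. World frame = base frame: x ahead of the robot, y to its left, z up, the work surface at z = 0. Lengths are in mm, angles in rad, forces in N, time in s.
With the tool pointing down it reaches from about 350 to 775 mm from the base axis. Payload 7.3 kg.
Tool frame: the origin (TCP) lies midway between the tips of the shut fingers; the grasp point (between the pads) lies 19 mm behind it; z points along the fingers, x is the direction in which the jaws open and shut, and the axes are right-handed (so a half turn about z gives the same grasp; the last joint's range is limited). The gripper opens to 92 mm and grips with 3 to 60 N. Pads are 19 mm wide; open, the fingers measure 130 mm over their backs; the gripper's body (75 mm by 190 mm) begins 47 mm behind the grasp point.
Start: joints at [-1.463, 0.342, 1.524, -0, 1.275, -0.146], TCP at [131.841, -508.196, 226.741] pointing down, gripper open.
Joint ranges: [-2.53, 2.53], [-0.77, 2.02], [0.04, 2.7], [-1, 4.14], [0.28, 2.66], [-3.11, 3.11]. Speed limits (rad/s): [2.57, 2.57, 3.14, 3.14, 3.14, 3.14].

### API

Orientations are given as [roll, pitch, yaw] about the fixed x, y, z axes, in that order (R = Rz(yaw) Ry(pitch) Rx(roll)).
In Python, from plant import bot gives the robot as it stands.
- The arm moves only by the shell command python3 -m pendant 'ROWS' [OPENING]. ROWS is JSON, a list of rows, each an object with "linear": the shift along the world's x, y, z in mm, a list of three; "twist": the turn about the world's z in degrees. In form: [{"linear": [x, y, z], "twist": twist}, ...]. A call has 1 to 20 rows; each row is the pose to reach, as a shift and turn from the pose commanded when the call began; what a row does not reach only later rows make up. A row lasts 1/8 s, in which the tool goes at most 62.5 mm and 10.7 degrees, less where a joint would pass 70% of its speed; a pose out of reach is approached as far as the arm can. A call with a gripper value outside its range is refused whole. OPENING is the closure in counts, from 0 (fully open) to 255 (shut), set as the call begins (- or left out, the last holds). The fingers move at their own pace and stop on an object; the grip force is fixed at half the most. Time passes only in rows, so rows that repeat a pose let the fingers close. It gives the time, the measured TCP pose, the force and the opening at its end, in the units of the state.
- bot.get_obs(): the state, without advancing time (a new reading comes with each control period).
- bot.capture(name): name is "side" or "top"; returns a dict with "frame" (420x560x3 uint8, blue, green, red), "z_map" (420x560 float32, mm along the optical axis (not along the pixel's ray), 0 where there is no reading), "fx", "fy", "cx", "cy" (pixels), "rvec" (rotation vector, rad) and "tvec" (3), from world to camera coordinates, as OpenCV has them. Camera axes: x right, y down, z forward; pixel columns grow to the right and rows downward; lengths in mm; the calibration is good to about 2 mm. A picture is of the moment at which its call begins.
- bot.close_job(): hands the job in, once; it reports no verdict.
The state is a dict: "time": time; "joint_positions": joint angles; "dq": joint speeds; "tau": joint torques, N m; "tool_pos": TCP position; "tcp_rot": TCP orientation; "contact_force": force on the tool from outside, world axes, zero at the start; "moment": the same for the moment, N m; "grip_width": finger opening in mm.
Only numpy, scipy, OpenCV 4.12 (cv2) and the standard library are available. Lean on these libraries where they do the work, as an engineer would, in place of code of your own. Each camera call takes 0.05 s, during which the arm holds its last target. There are 200 camera calls.

### The job

The pointer of the swivel vise must stand on the third mark anticlockwise (seen from above) from the long zero mark, that is three clicks or 45 degrees from zero, so that the clamped inlet stub faces the arm: swivel the vise there and let it sit in that click. Then take the tapered drift with the collar from the punch block and push it through the spacer's open hole and the flange hole under it, down to its collar, so that the holes pull into line, and leave it standing there. Leave the other tools and parts where they are.

Things in the scene. Friction and masses are not known exactly. Their poses are not given: they have to be found in the camera images.
- vise (a joint): angle of the vise head on its fixed base, rad, growing anticlockwise seen from above; 0 = pointer on the long zero mark. A spring ball clicks every 15 degrees (0.2618 rad) and draws the released head into the nearest click; the third click is 0.785. About 0.6 N m takes it over a click; no lock; stops at +-1.31
- vise_base: fixed round base of the vise, dia. 152 mm, 22 mm high, three lugs reaching 102 mm; origin under the swivel axis, z up; x and y are the head's x and y at joint 0. Eleven white marks on its top at clicks -5 to 5, the middle one (zero, at -y) long and wide; a steel pointer on the head shows on them, opposite to the side the flange faces
- vise_axis (a point): point on the vertical swivel axis, 77 mm above the bench; its axes turn with the head: x runs from the screw handle to the anvil, y is the side to which the flange faces, z up
- vise_beam (a point): good place to hold or push the head: middle of its square sliding beam (36 mm wide along y, 28 mm high, top 91 mm above the bench), 108 mm from the swivel axis towards -x; axes as vise_axis. Jaw block (top at 125 mm) 62 mm inwards; cross handle bar (dia. 11 mm, 128 mm long, along y) 39 mm outwards, same height; flange end 49 mm inwards, up to 0.21 m high
- flange_hole (a point): centre of the upper mouth of the open hole (dia. 14 mm, 12 mm deep, through, free below) in the cast oval flange of the inlet stub clamped in the vise; hidden under the spacer. z is the hole's axis, outwards, leaning 35 degrees from vertical towards the head's y; x along the head's x; y downhill. 44 mm from the centre of the stub's bore
- drift_grip (a point): loose round steel drift, 128 mm long, standing tip down in one of the block's holes: this point is on its axis, half-way up its 18 mm thick head (56 to 59 mm high); z from tip to head. Below: collar dia. 22 mm, underside 33 mm down; then 24 mm of shank dia. 13.4 mm; then a 40 mm taper to a 4.8 mm tip, 97 mm down. The tip must rise 70 mm to leave the block. Only this tool has a collar
- spacer_hole (a point): centre of the upper mouth of the open hole (dia. 14 mm) in the black oval spacer, 10 mm thick, that lies on the flange; z axis as the flange hole. The hole is at the end nearer the vise's anvil; at the other end, 88 mm away, a stud and nut hold the spacer, and it can turn a little about them
- spacer (a joint): angle of the spacer about its stud, rad; 0 = its open hole in line with the flange hole; positive = sagged downhill (0.05 is 4.4 mm). Held by friction (4.5 N at the hole moves it)
- drift_collar (a point): centre of the underside of the drift's collar, 64 mm above its tip; axes of the drift
- block: wooden punch block, fixed, 170 x 52 x 70 mm, origin under its centre, x along its length; three upright 15 mm holes at x = -55, 0, 55 mm
- punch_mid (a point): bystander: middle of a plain rod punch, dia. 13 mm, 127 mm long, standing in the block (top 127 mm above the bench)
- chisel_mid (a point): bystander: middle of a short dark chisel, head dia. 19 mm, 103 mm long, standing in the block (top 103 mm above the bench)
- plug_a: bystander: spark plug, 78 mm long, 21 mm high, lying on the bench near the vise; origin under its hexagon
- plug_b: bystander: another such spark plug
- old_spacer: bystander: old oval spacer, 118 x 62 x 10 mm, lying flat; origin under its centre
- spanner: bystander: spanner lying flat on the bench, right of the block
- hammer: bystander: hammer lying on the bench, left
- tin: bystander: tin, dia. 64 mm, 85 mm high; origin under its centre
Not all that is in view belongs to the job. Leave any blue or orange look-alike of the part that bears drift_grip alone.

How it is judged:
By the outcome, as a careful person would: the job done as asked, in the order asked, and still so for the second after the job is handed in, with the robot touching nothing.
It also fails if it takes over 67 s, if anything falls off the work surface, if the arm or the gripper's body presses on something with over 40 N, if the wrist force passes 120 N, or if a joint passes its speed limit or range.

## Working session

There is one attempt and no reset: what is moved stays moved. The work goes in short steps, Python scripts to look and compute and a shell command to move; the robot and the scene stay as the last step left them, time stands still between calls to the robot, and variables do not carry over. Pictures are saved under pics/ and viewed, about 8 in all and at most 12, crops included, and the job is handed in when it is done.

```bash
ls; mkdir -p pics; cat > h.py <<'E'
import numpy as np, cv2, pickle
from plant import bot
def cap(n):
    c=bot.capture(n); c['R']=cv2.Rodrigues(np.array(c['rvec'],float))[0]; c['t']=np.array(c['tvec'],float).ravel(); return c
def ray(c,u,v):
    d=c['R'].T@np.array([(u-c['cx'])/c['fx'],(v-c['cy'])/c['fy'],1.]); return -c['R'].T@c['t'],d
def onz(c,u,v,z):
    o,d=ray(c,u,v); return o+d*(z-o[2])/d[2]
def pix(c,p):
    q=c['R']@np.array(p,float)+c['t']; return q[0]/q[2]*c['fx']+c['cx'],q[1]/q[2]*c['fy']+c['cy']
def dep(c,u,v):
    z=c['z_map'][int(v),int(u)]; o,d=ray(c,u,v); return o+d*z
def cloud(c):
    z=c['z_map'].astype(float); v,u=np.mgrid[:z.shape[0],:z.shape[1]]
    P=np.stack([(u-c['cx'])/c['fx']*z,(v-c['cy'])/c['fy']*z,z],-1)
    P=(P-c['t'])@c['R']; P[z==0]=np.nan; return P
def tri(c1,p1,c2,p2):
    o1,d1=ray(c1,*p1);o2,d2=ray(c2,*p2)
    s=np.linalg.lstsq(np.stack([d1,-d2],1),o2-o1,rcond=None)[0]
    a=o1+d1*s[0];b=o2+d2*s[1]; return (a+b)/2,np.linalg.norm(a-b)
def show(c,name,box=None,k=1):
    f=c['frame']
    if box: f=f[box[1]:box[3],box[0]:box[2]]
    cv2.imwrite('pics/'+name,cv2.resize(f,None,fx=k,fy=k,interpolation=cv2.INTER_CUBIC))
E
python3 - <<'E'
from h import *
for n in('top','side'):
    c=cap(n); pickle.dump(c,open(n+'0.pkl','wb')); show(c,n+'0.png',k=1.4)
    print(n,-c['R'].T@c['t'],c['R'].round(2).tolist(),c['fx'])
print({k:np.round(v,3).tolist() for k,v in bot.get_obs().items()})
E
```

```text
pics
top [3.28304411e+02 4.93820166e-01 1.46032755e+03] [[-0.02, -1.0, 0.02], [-0.99, 0.02, -0.14], [0.14, -0.02, -0.99]] 499.7714537400723
side [   38.51712879 -1126.679544    1029.59688661] [[0.93, -0.37, 0.0], [-0.22, -0.55, -0.81], [0.3, 0.75, -0.59]] 546.248220338742
{'time': 0.1, 'joint_positions': [-1.463, 0.343, 1.525, -0.0, 1.275, -0.146], 'dq': [-0.001, -0.002, -0.002, 0.003, -0.0, 0.0], 'tau': [0.002, -43.201, -24.469, 0.072, 0.053, -0.0], 'tool_pos': [131.79, -507.812, 226.13], 'tcp_rot': [-3.141, 0.001, -1.317], 'contact_force': [0.277, -0.219, -0.48], 'moment': [-0.032, -0.052, 0.003], 'grip_width': 91.636}
```

View pics/top0.png

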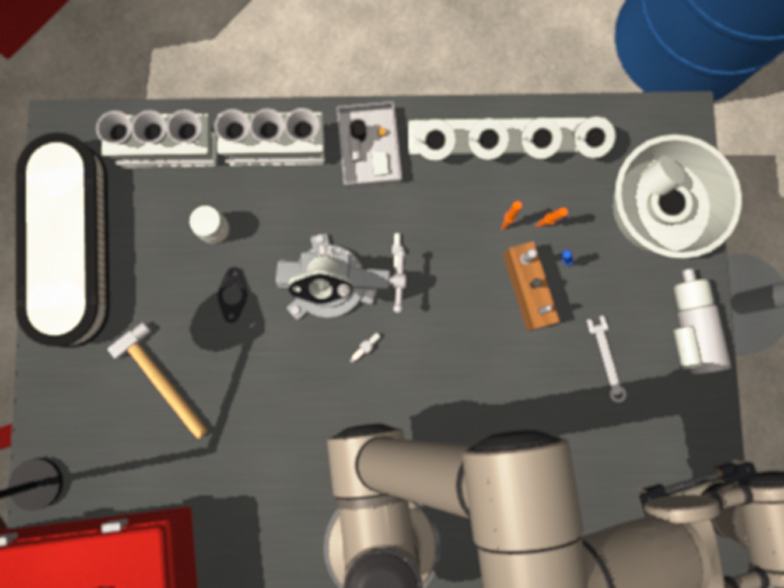

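View pics/side0.png

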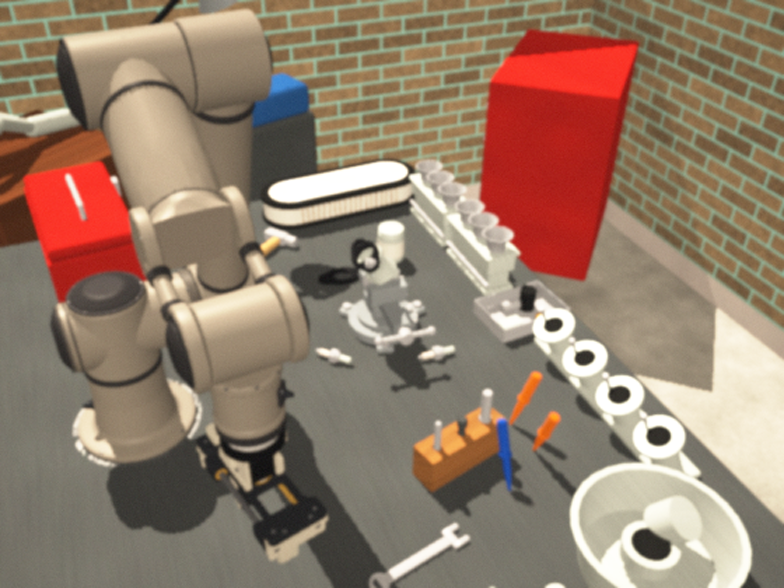

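The top view shows the vise at (320,285)/1.4, with its handle on the right at (398,275) and the block at (532,285). In the side view the collar drift has to be either the left or the right tool in the block. I'll zoom in.

```bash
python3 - <<'E'
from h import *
t=pickle.load(open('top0.pkl','rb'));s=pickle.load(open('side0.pkl','rb'))
def cr(c,b,w,h): return cv2.resize(c['frame'][b[1]:b[3],b[0]:b[2]],(w,h),interpolation=cv2.INTER_CUBIC)
a=np.hstack([cr(t,(190,155,310,245),400,300),cr(s,(235,160,335,235),400,300)])
b=np.hstack([cr(t,(350,160,430,220),400,300),cr(s,(285,270,385,345),400,300)])
cv2.imwrite('pics/z1.png',np.vstack([a,b]))
P=cloud(t)
# block top, height
for n,c in(('t',t),('s',s)):
    P=cloud(c); hsv=cv2.cvtColor(c['frame'],cv2.COLOR_BGR2HSV)
    m=(hsv[...,0]>4)&(hsv[...,0]<18)&(hsv[...,1]>110)&(abs(P[...,2]-70)<6)
    Q=P[m]; k=(abs(Q[:,0]-400)<250)
    Q=Q[k]; print(n,len(Q),cv2.minAreaRect(Q[:,:2].astype(np.float32)) if len(Q)>4 else '', np.median(Q[:,2]) if len(Q) else '')
E
```

```text
t 903 ((539.8868408203125, -314.31231689453125), (220.8323516845703, 91.6123275756836), 0.5024622082710266) 69.43225835009288
s 945 ((539.5665893554688, -320.788818359375), (98.16598510742188, 226.88031005859375), 85.8985366821289) 70.30043806456733
```

View pics/z1.png

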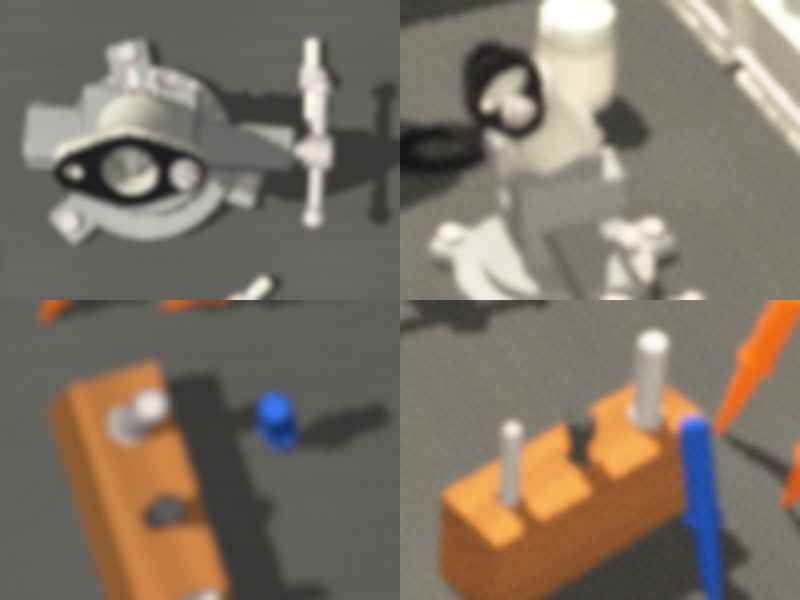

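The drift is the thick light tool in the far hole, with its top at about pixel (380.6,181) in the top view. The flange currently faces roughly world -x. Next I'll rectify the base plane to read the marks.

```bash
python3 - <<'E'
from h import *
t=pickle.load(open('top0.pkl','rb'));s=pickle.load(open('side0.pkl','rb'))
# accumulate several frames to reduce noise
ft=np.mean([cap('top')['frame'].astype(float) for _ in range(8)],0)
fs=np.mean([cap('side')['frame'].astype(float) for _ in range(8)],0)
t['frame']=ft.astype(np.uint8); s['frame']=fs.astype(np.uint8)
pickle.dump(t,open('topa.pkl','wb'));pickle.dump(s,open('sidea.pkl','wb'))
P=cloud(t); m=(abs(P[...,2]-22)<4)&(abs(P[...,1]-80)<150)&(abs(P[...,0]-560)<150)
v,u=np.where(m); Q=P[m]; print(len(Q),Q.mean(0),Q.min(0),Q.max(0))
# beam dir/ top z: points z~91
for z,w in((91,4),(125,4)):
    m=(abs(P[...,2]-z)<w)&(abs(P[...,1]-60)<170)&(abs(P[...,0]-560)<130)
    Q=P[m]; print(z,len(Q),cv2.minAreaRect(Q[:,:2].astype(np.float32)))
# rectified
x0,y0=float(np.nanmean(Q[:,0])),60.
def rect(c,z,cx,cy,r,n=400):
    i,j=np.mgrid[:n,:n]; X=cx+r-2*r*i/n; Y=cy+r-2*r*j/n
    q=np.stack([X,Y,np.full_like(X,z)],-1)@c['R'].T+c['t']
    return cv2.remap(c['frame'],(q[...,0]/q[...,2]*c['fx']+c['cx']).astype(np.float32),(q[...,1]/q[...,2]*c['fy']+c['cy']).astype(np.float32),cv2.INTER_CUBIC)
cx,cy=560,75
c0=dep(t,230,200); print('bore depth pt',c0)
cv2.imwrite('pics/r1.png',np.hstack([rect(t,22,cx,cy,130),rect(s,22,cx,cy,130)]))
E
```

```text
531 [527.37857618  84.1139892   21.32766064] [410.47718465 -51.82458683  18.02358112] [635.7640265  179.33422563  25.9567292 ]
91 377 ((535.4901733398438, 69.51490020751953), (247.22276306152344, 109.0815200805664), 83.79485321044922)
125 203 ((546.894775390625, 101.53369140625), (92.50252532958984, 62.51324462890625), 86.19429016113281)
bore depth pt [520.30013306 101.96660758 155.32929927]
```

View pics/r1.png

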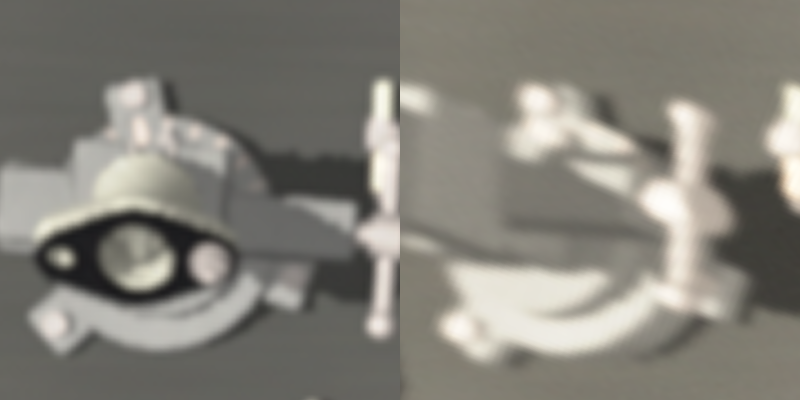

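Both views show marks along the upper right rim. I'll unwrap that ring with more contrast to find the wide mark and the pointer.

```bash
python3 - <<'E'
from h import *
t=pickle.load(open('topa.pkl','rb'));s=pickle.load(open('sidea.pkl','rb'))
# circle fit from base outer edge in top view: use bottom arc & right arc: edge along radial profiles on plane z=22
def samp(c,X,Y,z):
    q=np.stack([X,Y,np.full_like(X,z)],-1)@c['R'].T+c['t']
    return cv2.remap(c['frame'],(q[...,0]/q[...,2]*c['fx']+c['cx']).astype(np.float32),(q[...,1]/q[...,2]*c['fy']+c['cy']).astype(np.float32),cv2.INTER_CUBIC).astype(float)
def fit(c,angs,cx,cy):
  for it in range(5):
    r=np.arange(60,95,.25); A=np.deg2rad(angs)  # world angle
    pts=[]
    for a in A:
        g=samp(c,(cx+r*np.cos(a))[None],(cy+r*np.sin(a))[None],22).mean(-1)[0]
        d=np.gradient(cv2.GaussianBlur(g[None],(0,0),4)[0]); i=d[8:-8].argmin()+8; pts.append((cx+r[i]*np.cos(a),cy+r[i]*np.sin(a)))
    p=np.array(pts); M=np.c_[p,np.ones(len(p))]; k=np.linalg.lstsq(M,(p**2).sum(1),rcond=None)[0]
    cx,cy=k[0]/2,k[1]/2; R=np.sqrt(k[2]+cx*cx+cy*cy); res=np.abs(np.hypot(*(p-[cx,cy]).T)-R)
  return cx,cy,R,np.median(res)
ang=list(range(155,225,5))+list(range(-62,-25,4))
print(fit(t,ang,537,100), fit(t,ang,535,96))
cx,cy,R,_=fit(t,ang,537,100)
img=[]
for c in(t,s):
    a=np.deg2rad(np.linspace(90,-120,800))[None]; r=np.linspace(110,40,280)[:,None]
    g=samp(c,cx+r*np.cos(a),cy+r*np.sin(a),22); g=np.clip((g-90)*1.7,0,255); 
    for d in range(90,-121,-15):
        x=int((90-d)/210*800); cv2.putText(g,str(d),(min(x,770),275),0,.35,(0,0,255)); cv2.line(g,(x,0),(x,8),(0,0,255))
    img.append(g)
cv2.imwrite('pics/u1.png',np.vstack(img))
E
```

```text
(np.float64(539.3079717594132), np.float64(101.31505736220038), np.float64(76.06134963372322), np.float64(0.30366002194570285)) (np.float64(539.2744128082173), np.float64(101.25251508151518), np.float64(76.05264589157198), np.float64(0.3734672643850985))[ WARN:0@1.167] global loadsave.cpp:1063 imwrite_ Unsupported depth image for selected encoder is fallbacked to CV_8U.
```

View pics/u1.png

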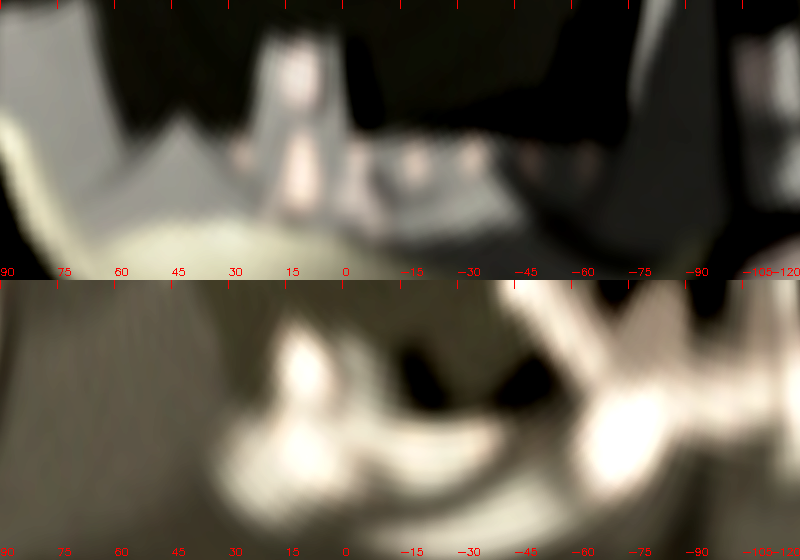

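The base circle fit is clean: centre (539.3,101.3) mm, R 76.06. The marks sit at world angles 27, **12 (long and wide, so zero)**, -4, -19, -34… The pointer is near -4, so the head is at click -1 and has to turn +60° to head x = 147° world. I'll grip the beam at about (533.6,-6.5) with yaw -3°.

```bash
python3 -m pendant '[{"linear":[402,502,0],"twist":72.5},{"linear":[402,502,0],"twist":72.5},{"linear":[402,502,0],"twist":72.5},{"linear":[402,502,0],"twist":72.5},{"linear":[402,502,0],"twist":72.5},{"linear":[402,502,0],"twist":72.5},{"linear":[402,502,0],"twist":72.5},{"linear":[402,502,0],"twist":72.5},{"linear":[402,502,0],"twist":72.5},{"linear":[402,502,0],"twist":72.5},{"linear":[402,502,0],"twist":72.5},{"linear":[402,502,0],"twist":72.5},{"linear":[402,502,0],"twist":72.5},{"linear":[402,502,0],"twist":72.5},{"linear":[402,502,0],"twist":72.5}]' 0
python3 - <<'E'
from h import *
t=cap('top');s=pickle.load(open('sidea.pkl','rb'));ta=pickle.load(open('topa.pkl','rb'))
a=cv2.resize(t['frame'][130:270,150:310],(456,399),interpolation=cv2.INTER_CUBIC)
cv2.imwrite('pics/v1.png',a)
print(np.round(bot.get_obs()['tool_pos'],1),np.round(bot.get_obs()['tcp_rot'],3))
# drift & neighbours from first frames
Pt=cloud(ta)
for x0,x1,y0,y1 in((450,680,-420,-220),):
    m=(Pt[...,0]>x0)&(Pt[...,0]<x1)&(Pt[...,1]>y0)&(Pt[...,1]<y1)&(Pt[...,2]>95)
    n,l,st,_=cv2.connectedComponentsWithStats(m.astype(np.uint8))
    for i in range(1,n):
        Q=Pt[l==i]; f=ta['frame'][l==i]; print('top',len(Q),np.median(Q,0).round(1),Q[:,2].max().round(1),f.mean(0).round())
Ps=cloud(s)
m=(Ps[...,0]>450)&(Ps[...,0]<680)&(Ps[...,1]>-420)&(Ps[...,1]<-220)&(Ps[...,2]>82)
n,l,st,_=cv2.connectedComponentsWithStats(m.astype(np.uint8))
for i in range(1,n):
    Q=Ps[l==i]; f=s['frame'][l==i]; print('side',len(Q),np.median(Q,0).round(1),Q[:,2].max().round(1),f.mean(0).round())
E
```

```text
time: 2.78
tool_pos: [533.5, -7.2, 227.0]
tcp_rot: [3.141, -0.0, -0.053]
contact_force: [0.9, -0.3, -0.5]
grip_width: 91.9
[533.6  -7.  227. ] [ 3.141 -0.    -0.053]
top 60 [ 661.5 -275.1  119.5] 129.9 [ 46.  93. 158.]
top 61 [ 649.8 -362.7  120.7] 130.0 [ 85.  96. 109.]
top 55 [ 567.1 -297.8  128.6] 138.2 [162. 170. 181.]
top 43 [ 566.1 -372.1  120.8] 129.1 [86. 70. 62.]
top 39 [ 515.4 -314.3  100.9] 106.8 [ 76.  87. 101.]
top 31 [ 462.3 -326.2  122.2] 131.1 [144. 154. 171.]
side 106 [ 669.  -286.1  103.4] 125.3 [109. 121. 125.]
side 142 [ 563.9 -306.7  114.4] 137.3 [164. 178. 191.]
side 1 [ 661.  -291.    82.2] 82.2 [110. 122. 126.]
side 64 [ 512.5 -320.4  100.8] 106.4 [ 81.  97. 112.]
side 103 [ 645.8 -384.1  110.3] 125.8 [ 50. 115. 187.]
side 134 [ 564.4 -361.8  101. ] 120.0 [ 65. 115. 171.]
side 85 [ 459.  -333.9  110.6] 131.5 [152. 168. 185.]
```

View pics/v1.png

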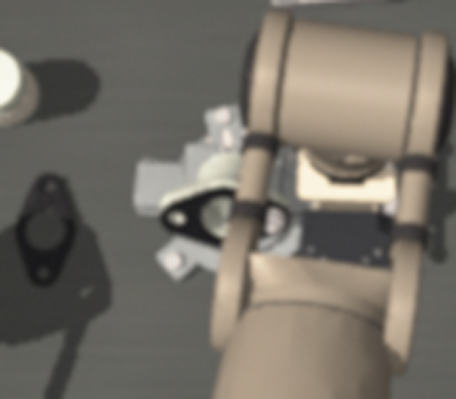

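The arm hangs over the beam at (345,230) in the crop, clear of the flange end. I'll go down in stages, then grip.

```bash
python3 -m pendant '[{"linear":[0,0,-60],"twist":0},{"linear":[0,0,-100],"twist":0},{"linear":[0,0,-130],"twist":0},{"linear":[0,0,-150],"twist":0},{"linear":[0,0,-164],"twist":0},{"linear":[0,0,-164],"twist":0},{"linear":[0,0,-164],"twist":0}]' 0
python3 -m pendant '[{"linear":[0,0,0],"twist":0},{"linear":[0,0,0],"twist":0},{"linear":[0,0,0],"twist":0},{"linear":[0,0,0],"twist":0},{"linear":[0,0,0],"twist":0},{"linear":[0,0,0],"twist":0}]' 255
python3 - <<'E'
import numpy as np
c=np.array([539.3,101.3]);a0=np.deg2rad(-93)
for d in range(0,64,6):
    a=a0+np.deg2rad(d); print(d,(108*(np.array([np.cos(a),np.sin(a)])-[np.cos(a0),np.sin(a0)])).round(1))
E
```

```text
time: 3.7
tool_pos: [534.4, -6.4, 63.6]
tcp_rot: [3.141, -0.002, -0.052]
contact_force: [-0.4, -0.6, -0.3]
grip_width: 91.5
time: 4.45
tool_pos: [531.9, -6.3, 62.5]
tcp_rot: [3.141, 0.004, -0.051]
contact_force: [-11.0, -3.4, 7.8]
grip_width: 36.3
0 [0. 0.]
6 [11.3  0. ]
12 [22.5  1.2]
18 [33.6  3.5]
24 [44.4  7. ]
30 [54.7 11.6]
36 [64.5 17.3]
42 [73.6 23.9]
48 [82.  31.5]
54 [89.6 39.9]
60 [96.2 49. ]
```

```bash
python3 -m pendant '[{"linear":[11.3,0,0],"twist":6},{"linear":[22.5,1.2,0],"twist":12},{"linear":[33.6,3.5,0],"twist":18},{"linear":[44.4,7,0],"twist":24},{"linear":[54.7,11.6,0],"twist":30},{"linear":[64.5,17.3,0],"twist":36},{"linear":[73.6,23.9,0],"twist":42},{"linear":[82,31.5,0],"twist":48},{"linear":[89.6,39.9,0],"twist":54},{"linear":[96.2,49,0],"twist":60},{"linear":[96.2,49,0],"twist":60},{"linear":[96.2,49,0],"twist":60},{"linear":[96.2,49,0],"twist":60}]'
```

```text
time: 6.08
tool_pos: [628.2, 42.4, 62.6]
tcp_rot: [-3.138, 0.003, 0.996]
contact_force: [-6.5, -2.6, 5.4]
grip_width: 35.9
```

```bash
python3 -m pendant '[{"linear":[0,0,0],"twist":0},{"linear":[0,0,0],"twist":0},{"linear":[0,0,0],"twist":0},{"linear":[0,0,0],"twist":0},{"linear":[0,0,0],"twist":0},{"linear":[0,0,50],"twist":0},{"linear":[0,0,100],"twist":0},{"linear":[0,0,150],"twist":0},{"linear":[0,0,190],"twist":0},{"linear":[-60,-180,190],"twist":0},{"linear":[-60,-180,190],"twist":0},{"linear":[-60,-180,190],"twist":0},{"linear":[-60,-240,190],"twist":0},{"linear":[-60,-340,190],"twist":0},{"linear":[-60,-340,190],"twist":0},{"linear":[-60,-340,190],"twist":0}]' 0
python3 - <<'E'
from h import *
for n in('top','side'):
    cs=[cap(n) for _ in range(4)]; c=cs[0]
    c['frame']=np.mean([x['frame'].astype(float) for x in cs],0).astype(np.uint8)
    z=np.stack([x['z_map'] for x in cs]); c['z_map']=np.median(z,0); pickle.dump(c,open(n+'1.pkl','wb'))
t=pickle.load(open('top1.pkl','rb'));s=pickle.load(open('side1.pkl','rb'))
a=cv2.resize(t['frame'][150:250,190:290],(400,400),interpolation=cv2.INTER_CUBIC)
b=cv2.resize(s['frame'][160:260,230:330],(400,400),interpolation=cv2.INTER_CUBIC)
cv2.imwrite('pics/w1.png',np.hstack([a,b]))
def samp(c,X,Y,z):
    q=np.stack([X,Y,np.full_like(X,z)],-1)@c['R'].T+c['t']
    return cv2.remap(c['frame'],(q[...,0]/q[...,2]*c['fx']+c['cx']).astype(np.float32),(q[...,1]/q[...,2]*c['fy']+c['cy']).astype(np.float32),cv2.INTER_CUBIC).astype(float)
cx,cy=539.3,101.3
a=np.deg2rad(np.linspace(120,-90,800))[None]; r=np.linspace(110,40,280)[:,None]
g=np.clip((samp(t,cx+r*np.cos(a),cy+r*np.sin(a),22)-90)*1.7,0,255)
for d in range(117,-91,-15):
    x=int((120-d)/210*800); cv2.putText(g,str(d),(min(x,770),275),0,.35,(0,0,255)); cv2.line(g,(x,0),(x,8),(0,0,255))
cv2.imwrite('pics/w1.png',np.vstack([cv2.imread('pics/w1.png'),g[80:].astype(np.uint8)]))
E
```

```text
time: 8.07
tool_pos: [569.3, -300.1, 252.0]
tcp_rot: [-3.141, 0.0, 0.992]
contact_force: [-0.1, 1.2, -0.0]
grip_width: 92.1
```

View pics/w1.png

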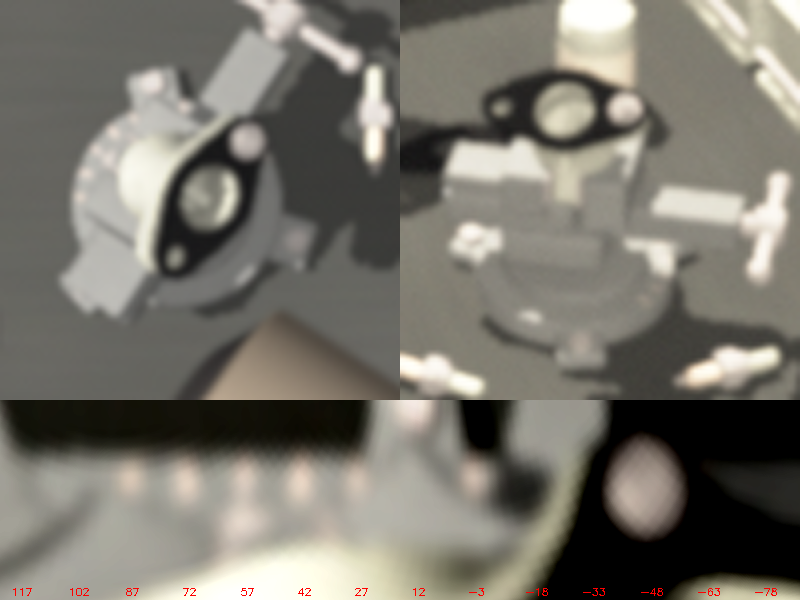

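The pointer now stands at 57°, which is zero (12°) + 45°, so the vise sits in the third click. The spacer's hole is at top pixel ≈(233.7,214.5) and side pixel ≈(255.5,187). I'll locate it precisely on the spacer's plane.

```bash
python3 - <<'E'
from h import *
t=pickle.load(open('top1.pkl','rb'));s=pickle.load(open('side1.pkl','rb'))
a=np.deg2rad(237);ex=np.array([np.cos(np.deg2rad(147)),np.sin(np.deg2rad(147)),0])
ny=np.array([np.cos(a),np.sin(a),0]); n=np.sin(.6109)*ny+np.array([0,0,np.cos(.6109)]); ed=np.cross(n,ex)
print('n',n.round(3),'downhill',ed.round(3))
out=[]
for nm,c,b in(('t',t,(220,170,262,225)),('s',s,(245,170,298,205))):
    P=cloud(c); V=c['frame'].max(-1)
    m=np.zeros(V.shape,bool); m[b[1]:b[3],b[0]:b[2]]=1; m&=(V<70)&(P[...,2]>130)
    k=np.median(P[m]@n); Q=P[m]; Q=Q[abs(Q@n-k)<6]; 
    u,sv,vt=np.linalg.svd(Q-Q.mean(0)); print(nm,m.sum(),'offset',k,'fit normal',(vt[2]*np.sign(vt[2,2])).round(3))
    out.append((c,b,k))
def rect(c,k,o,N=(240,360),mm=.4):
    i,j=np.mgrid[:N[0],:N[1]]; X=o+ ((j-N[1]/2)*mm)[...,None]*ex+((i-N[0]/2)*mm)[...,None]*ed
    q=X@c['R'].T+c['t']
    return cv2.remap(c['frame'],(q[...,0]/q[...,2]*c['fx']+c['cx']).astype(np.float32),(q[...,1]/q[...,2]*c['fy']+c['cy']).astype(np.float32),cv2.INTER_CUBIC)
k=np.mean([o[2] for o in out])
o0,d=ray(t,190+210/4,150+197/4); o=o0+d*(k-o0@n)/(d@n); print('k',k,'o',o)
ims=[rect(c,k,o) for c,_,_ in out]
cv2.imwrite('pics/p1.png',cv2.resize(np.hstack(ims),None,fx=1.1,fy=1.1))
for im,nm in zip(ims,'ts'):
    g=im.max(-1); m=(g<75).astype(np.uint8)
    nn,l,st,_=cv2.connectedComponentsWithStats(m); i=st[1:,4].argmax()+1
    cs,h=cv2.findContours((l==i).astype(np.uint8),cv2.RETR_CCOMP,cv2.CHAIN_APPROX_NONE)
    for cc,hh in zip(cs,h[0]):
        if cv2.contourArea(cc)>60:
            r=cv2.minAreaRect(cc); print(nm,'in' if hh[3]>=0 else 'out',((np.array(r[0])-[180,120])*.4).round(2),(np.array(r[1])*.4).round(1),round(r[2],1))
np.savez('plane.npz',ex=ex,ed=ed,n=n,o=o,k=k)
E
```

```text
n [-0.312 -0.481  0.819] downhill [-0.446 -0.687 -0.574]
t 358 offset -38.376585242077425 fit normal [-0.326 -0.474  0.818]
s 243 offset -37.233692816000136 fit normal [-0.32  -0.481  0.816]
k -37.805139029038784 o [516.53196429  67.20913119 190.31775516]
t out [ 7.58 -1.54] [ 61.3 100.8] 78.3
t in [44.3  0.7] [15.  13.6] 45.0
t in [ 0.2 -0.8] [42.2 44.2] 26.6
s out [12.4   4.07] [119.  57.] 0.6
s in [44.9  7.7] [16.1 14.7] 45.0
s in [0.33 3.41] [46.5 45.2] 39.8
```

View pics/p1.png

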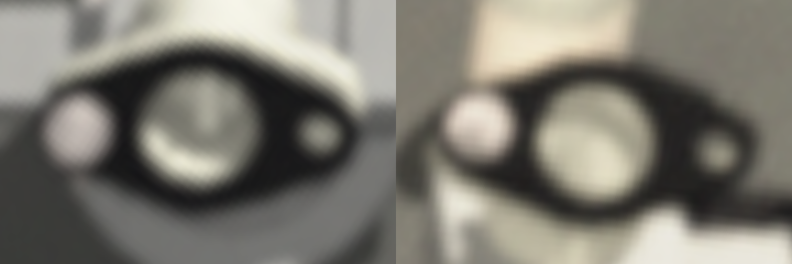

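```bash
python3 - <<'E'
from h import *
t=pickle.load(open('top1.pkl','rb'));s=pickle.load(open('side1.pkl','rb'));z=np.load('plane.npz');ex,ed,n,o=[z[k] for k in('ex','ed','n','o')]
def W(a): return o+a[0]*ex+a[1]*ed
for nm,a,b in(('bore',(.2,-.8),(.33,3.41)),('hole',(44.3,.7),(44.9,7.7))):
    p,e=tri(t,pix(t,W(a)),s,pix(s,W(b))); print(nm,p.round(1),'gap',e.round(2),'in plane',[round((p-o)@v,1) for v in(ex,ed,n)])
# weights: bore shape ok. drift head: axes
for c in(t,s):
    P=cloud(c); f=c['frame'].astype(int)
# robot may hide block in new frames: use first frames
t=pickle.load(open('topa.pkl','rb'));s=pickle.load(open('sidea.pkl','rb'))
# drift axis by lit-grey column in each view: mask near drift above block
for c,nm in((t,'t'),(s,'s')):
    P=cloud(c); f=c['frame'].astype(int); hsv=cv2.cvtColor(c['frame'],cv2.COLOR_BGR2HSV)
    m=(np.hypot(P[...,0]-566,P[...,1]+302)<28)&(P[...,2]>76)&(hsv[...,1]<70)
    v,u=np.where(m); Q=P[m]; print(nm,len(u),u.min(),u.max(),v.min(),v.max(),'z',Q[:,2].min(),Q[:,2].max())
    for z0,z1 in((76,95),(95,112),(112,126),(126,145)):
        q=Q[(Q[:,2]>z0)&(Q[:,2]<z1)]; print(z0,len(q),q.mean(0).round(1) if len(q) else '')
    top=m&(P[...,2]>124); v,u=np.where(top); print('top face px',u.mean(),v.mean(),'on 131',onz(c,u.mean(),v.mean(),131).round(1))
    hsvm=(hsv[...,0]>4)&(hsv[...,0]<18)&(hsv[...,1]>110)&(abs(P[...,2]-70)<4)&(np.hypot(P[...,0]-515,P[...,1]+315)<110)
    q=P[hsvm]; r=cv2.minAreaRect(q[:,:2].astype(np.float32)); print('block',r)
E
```

```text
bore [516.8  68.3 186. ] gap 1.37 in plane [np.float64(0.4), np.float64(1.6), np.float64(-4.1)]
hole [478.8  91.8 182. ] gap 2.59 in plane [np.float64(45.1), np.float64(4.7), np.float64(-6.8)]
t 66 372 382 178 187 z 76.7225127566352 138.1830552343506
76 12 [ 566.3 -294.2   86.1]
95 10 [ 564.5 -295.7  103.2]
112 8 [ 564.  -295.9  117.9]
126 36 [ 568.4 -299.7  132.1]
top face px 378.97297297297297 181.16216216216216 on 131 [ 568.4 -299.7  131. ]
block ((516.049560546875, -314.56341552734375), (170.20298767089844, 53.951847076416016), 14.572064399719238)
s 151 343 351 278 300 z 76.65391735570046 137.32382654180194
76 40 [ 564.2 -308.    84.7]
95 35 [ 564.3 -306.8  103.4]
112 33 [ 564.2 -306.8  119.2]
126 43 [ 565.9 -303.8  132.6]
top face px 347.6666666666667 281.4166666666667 on 131 [ 566.4 -303.5  131. ]
block ((520.2489624023438, -335.82080078125), (174.47715759277344, 96.42174530029297), 13.953731536865234)
```

The block centre is (516,-314.6) with its axis at 14.6°, and the drift stands at about (568,-301.5). The blue look-alike is about 65 mm away in -y, so I'll approach with a narrow opening at yaw 105°. That lets me tilt the drift outward later, using the block hole as a fulcrum.

```bash
python3 -m pendant '[{"linear":[-2,-4,0],"twist":10},{"linear":[-2,-4,0],"twist":20},{"linear":[-2,-4,0],"twist":30},{"linear":[-2,-4,0],"twist":40},{"linear":[-2,-4,0],"twist":48},{"linear":[-2,-4,0],"twist":48},{"linear":[-2,-4,-50],"twist":48},{"linear":[-2,-4,-90],"twist":48},{"linear":[-2,-4,-120],"twist":48},{"linear":[-2,-4,-145],"twist":48},{"linear":[-2,-4,-160],"twist":48},{"linear":[-2,-4,-168],"twist":48},{"linear":[-2,-4,-168],"twist":48},{"linear":[-2,-4,-168],"twist":48}]' 144
python3 -m pendant '[{"linear":[0,0,0],"twist":0},{"linear":[0,0,0],"twist":0},{"linear":[0,0,0],"twist":0},{"linear":[0,0,0],"twist":0},{"linear":[0,0,0],"twist":0}]' 255
```

```text
time: 10.22
tool_pos: [568.6, -301.5, 85.8]
tcp_rot: [3.14, 0.001, 1.833]
contact_force: [0.3, -0.1, -0.7]
grip_width: 40.3
time: 10.85
tool_pos: [568.1, -301.3, 85.0]
tcp_rot: [3.141, 0.0, 1.833]
contact_force: [-0.3, 0.1, 2.8]
grip_width: 17.4
```

Gripped at 17.4 mm. I'll lift 55 mm so that 9 mm of tip stays in the hole, tilt it over the rim to about 35°, then lift clear.

```bash
python3 -m pendant '[{"linear":[0,0,20],"twist":0},{"linear":[0,0,40],"twist":0},{"linear":[0,0,55],"twist":0},{"linear":[0,0,55],"twist":0},{"linear":[10.5,2.7,54.5],"twist":0},{"linear":[21.3,5.5,53],"twist":0},{"linear":[30,7.8,50.5],"twist":0},{"linear":[38.1,9.9,47.4],"twist":0},{"linear":[45.5,11.8,43.5],"twist":0},{"linear":[51.9,13.5,39],"twist":0},{"linear":[51.9,13.5,39],"twist":0},{"linear":[51.9,13.5,39],"twist":0}]'
python3 -m pendant '[{"linear":[0,0,40],"twist":0},{"linear":[0,0,90],"twist":0},{"linear":[0,0,130],"twist":0},{"linear":[0,0,130],"twist":-10},{"linear":[0,0,130],"twist":-10}]'
python3 - <<'E'
from h import *
t=cap('top');s=cap('side'); p=bot.get_obs()['tool_pos']; print(np.round(p,1))
o=[]
for c in(t,s):
    u,v=map(int,pix(c,np.array(p)-[0,0,10])); u=np.clip(u,50,510);v=np.clip(v,50,370)
    o.append(cv2.resize(c['frame'][v-50:v+50,u-50:u+50],(400,400),interpolation=cv2.INTER_CUBIC)); print(u,v)
cv2.imwrite('pics/d1.png',np.hstack(o))
E
```

```text
time: 12.35
tool_pos: [619.9, -287.5, 123.1]
tcp_rot: [-3.142, -0.001, 1.833]
contact_force: [-0.6, -0.1, -1.6]
grip_width: 17.0
time: 12.98
tool_pos: [620.0, -287.5, 253.5]
tcp_rot: [3.141, -0.001, 1.66]
contact_force: [-0.3, -0.1, -1.5]
grip_width: 17.4
[ 619.7 -287.4  252.6]
382 152
368 235
```

View pics/d1.png

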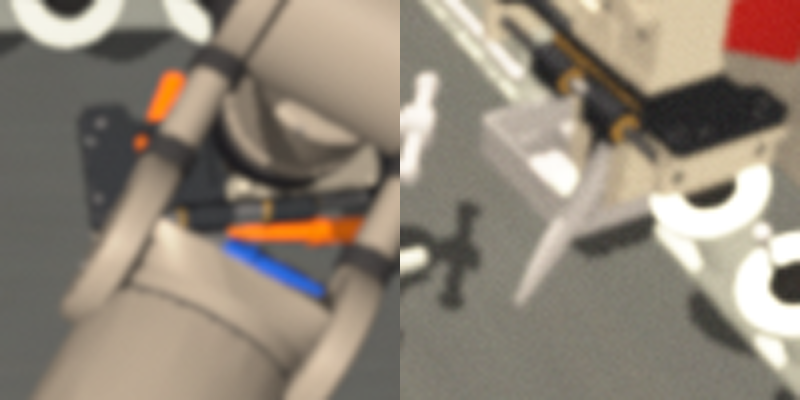

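The drift is held and tilted: in the side crop its tip is at (520,300) and the head in the jaws at (600,120). The blue and orange items look displaced, so I'll check by number whether they moved earlier too, and measure the drift's axis.

```bash
python3 - <<'E'
from h import *
t=cap('top');s=cap('side');pickle.dump((t,s),open('d1.pkl','wb'))
F={'top0':pickle.load(open('top0.pkl','rb')),'topa':pickle.load(open('topa.pkl','rb')),'top1':pickle.load(open('top1.pkl','rb')),'now':t,
'side0':pickle.load(open('side0.pkl','rb')),'side1':pickle.load(open('side1.pkl','rb')),'snow':s}
for k,c in F.items():
    h=cv2.cvtColor(c['frame'],cv2.COLOR_BGR2HSV); P=cloud(c); 
    for nm,lo,hi in(('o',3,14),('b',105,125)):
        m=((h[...,0]>=lo)&(h[...,0]<=hi)&(h[...,1]>190)&(h[...,2]>110)).astype(np.uint8)
        n,l,st,ce=cv2.connectedComponentsWithStats(m)
        print(k,nm,[(ce[i].round().tolist(),int(st[i,4]),np.nanmedian(P[l==i],0).round().tolist(),np.nanmin(P[l==i][:,2]).round(),np.nanmax(P[l==i][:,2]).round()) for i in range(1,n) if 12<st[i,4]<400 and np.hypot(*(np.nanmedian(P[l==i],0)[:2]-[580,-320]))<200])
E
```

```text
top0 o [([365.0, 153.0], 93, [656.0, -272.0, 93.0], np.float64(22.0), np.float64(130.0)), ([394.0, 155.0], 108, [650.0, -356.0, 92.0], np.float64(1.0), np.float64(128.0))]
top0 b [([405.0, 183.0], 26, [563.0, -373.0, 120.0], np.float64(74.0), np.float64(129.0))]
topa o [([368.0, 142.0], 100, [712.0, -298.0, 2.0], np.float64(-12.0), np.float64(130.0)), ([409.0, 159.0], 106, [657.0, -424.0, -0.0], np.float64(-8.0), np.float64(80.0))]
topa b []
top1 o [([374.0, 125.0], 30, [759.0, -319.0, 16.0], np.float64(-0.0), np.float64(359.0))]
top1 b []
now o [([372.0, 127.0], 17, [754.0, -312.0, 17.0], np.float64(9.0), np.float64(21.0)), ([408.0, 159.0], 103, [652.0, -418.0, 17.0], np.float64(7.0), np.float64(335.0))]
now b [([399.0, 168.0], 32, [626.0, -387.0, 18.0], np.float64(7.0), np.float64(27.0))]
side0 o [([375.0, 282.0], 178, [661.0, -283.0, 79.0], np.float64(6.0), np.float64(122.0)), ([389.0, 308.0], 140, [645.0, -376.0, 81.0], np.float64(2.0), np.float64(123.0))]
side0 b [([360.0, 321.0], 169, [565.0, -380.0, 71.0], np.float64(19.0), np.float64(117.0))]
side1 o [([400.0, 302.0], 107, [728.0, -314.0, 11.0], np.float64(0.0), np.float64(18.0)), ([401.0, 347.0], 91, [646.0, -454.0, 14.0], np.float64(1.0), np.float64(20.0))]
side1 b [([381.0, 325.0], 56, [634.0, -373.0, 18.0], np.float64(13.0), np.float64(22.0))]
snow o [([400.0, 302.0], 103, [730.0, -314.0, 11.0], np.float64(-3.0), np.float64(18.0)), ([402.0, 346.0], 126, [647.0, -447.0, 17.0], np.float64(3.0), np.float64(25.0))]
snow b [([381.0, 317.0], 15, [649.0, -345.0, 19.0], np.float64(14.0), np.float64(23.0)), ([381.0, 329.0], 33, [629.0, -376.0, 18.0], np.float64(7.0), np.float64(22.0))]
```

The look-alikes toppled by themselves before the arm first moved (frames "topa" and "side1", lying since), so the arm did not cause that. Next I carry the tilted drift to a standoff above the hole at yaw -33°.

```bash
python3 -m pendant '[{"linear":[0,0,42],"twist":-10},{"linear":[-20,20,42],"twist":-20},{"linear":[-40,50,42],"twist":-30},{"linear":[-60,80,42],"twist":-40},{"linear":[-80,110,42],"twist":-50},{"linear":[-100,140,42],"twist":-60},{"linear":[-120,170,42],"twist":-70},{"linear":[-140,200,42],"twist":-80},{"linear":[-155,230,42],"twist":-90},{"linear":[-170,260,42],"twist":-100},{"linear":[-180,285,42],"twist":-110},{"linear":[-189,304,42],"twist":-120},{"linear":[-189,304,42],"twist":-128},{"linear":[-189,304,42],"twist":-128},{"linear":[-189,304,42],"twist":-128}]'
python3 - <<'E'
from h import *
p=np.array(bot.get_obs()['tool_pos']);print(p.round(1),np.rad2deg(bot.get_obs()['tcp_rot'][2]))
z=np.load('plane.npz');ex,ed,n,o=[z[k] for k in('ex','ed','n','o')]
g=p+[0,0,19]; out=[]
for nm in('top','side'):
    c=cap(nm);c['frame']=np.mean([cap(nm)['frame'].astype(float) for _ in range(3)],0).astype(np.uint8)
    P=cloud(c); pickle.dump(c,open(nm+'2.pkl','wb'))
    d=P-g; ax=d@n; rad=np.linalg.norm(d-ax[...,None]*n,axis=-1)
    m=(rad<25)&(ax<-30)&(ax>-105); Q=P[m]; print(nm,len(Q),'tip px pred',np.round(pix(c,g-97*n),1))
    if len(Q)>15:
        u,sv,vt=np.linalg.svd(Q-np.median(Q,0)); v=vt[0]*np.sign(vt[0][2]); print('axis',v.round(3),'exp',n.round(3),'mean off ex,ed',((Q-g)@ex).mean().round(1),((Q-g)@ed).mean().round(1))
    u,v=map(int,pix(c,g-110*n)); u0,v0=max(u-50,0),max(v-50,0)
    out.append(cv2.resize(c['frame'][v0:v0+100,u0:u0+100],(400,400),interpolation=cv2.INTER_CUBIC)); print('crop',u0,v0)
cv2.imwrite('pics/e1.png',np.hstack(out))
E
```

```text
time: 15.05
tool_pos: [430.9, 16.2, 295.6]
tcp_rot: [3.141, 0.0, -0.572]
contact_force: [-0.9, 0.4, -2.5]
grip_width: 17.1
[430.9  16.2 295.6] -32.782982698069304
top 0 tip px pred [243.5 218.8]
crop 191 167
side 36 tip px pred [252.7 176.9]
axis [-0.386 -0.434  0.814] exp [-0.312 -0.481  0.819] mean off ex,ed 0.1 3.4
crop 203 128
```

View pics/e1.png

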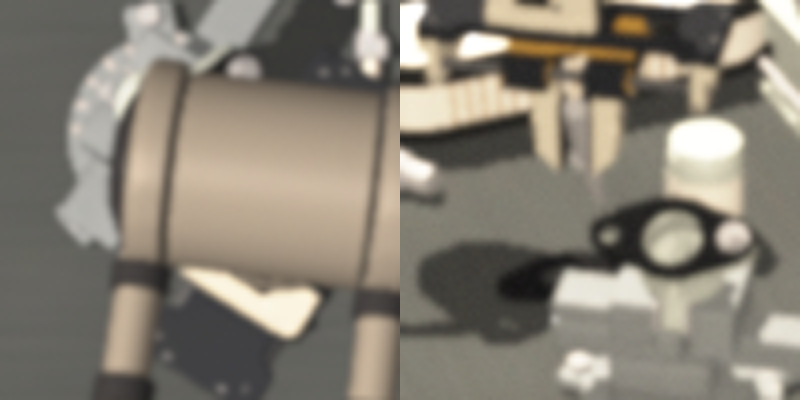

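The top camera is blocked by the arm. In the side view the tip is at (252.3,176.8) against (252.7,176.9) predicted from the TCP, so the tilt and that camera agree with the robot. I'll move in along the axis to about 4 mm above the mouth and compare tip and hole there.

```bash
python3 -m pendant '[{"linear":[4,6.5,-11],"twist":0},{"linear":[8,13,-22],"twist":0},{"linear":[12,19.5,-33],"twist":0},{"linear":[15.4,24.9,-43],"twist":0},{"linear":[15.4,24.9,-43],"twist":0},{"linear":[15.4,24.9,-43],"twist":0}]'
python3 - <<'E'
from h import *
p=np.array(bot.get_obs()['tool_pos']);print(p.round(1))
z=np.load('plane.npz');ex,ed,n,o=[z[k] for k in('ex','ed','n','o')]
g=p+[0,0,19]; tip=g-97*n
cs=[cap('side') for _ in range(6)]; c=cs[0]; c['frame']=np.mean([x['frame'].astype(float) for x in cs],0).astype(np.uint8); pickle.dump(c,open('side3.pkl','wb'))
H=o+44.9*ex+7.7*ed
print('tip px',pix(c,tip),'hole blob px',pix(c,H),'aim',pix(c,o+44.7*ex+2.7*ed))
x0,y0=225,160; im=cv2.resize(c['frame'][y0:y0+50,x0:x0+66],(792,600),interpolation=cv2.INTER_CUBIC)
cv2.imwrite('pics/f1.png',im)
print('px/mm ed',np.subtract(pix(c,H+10*ed),pix(c,H))/10,'ex',np.subtract(pix(c,H+10*ex),pix(c,H))/10,'n',np.subtract(pix(c,H+10*n),pix(c,H))/10)
E
```

```text
time: 16.2
tool_pos: [446.5, 41.2, 252.9]
tcp_rot: [-3.142, -0.0, -0.575]
contact_force: [1.0, -0.7, -2.4]
grip_width: 17.7
[446.5  41.2 252.9]
tip px (np.float64(255.12681290056588), np.float64(184.30054755914546)) hole blob px (np.float64(254.89257225402594), np.float64(186.61354319323695)) aim (np.float64(255.26484912837725), np.float64(184.98755639624466))
px/mm ed [-0.06078232  0.32773091] ex [-0.34636003 -0.038851  ] n [-0.04919436 -0.13509476]
```

View pics/f1.png

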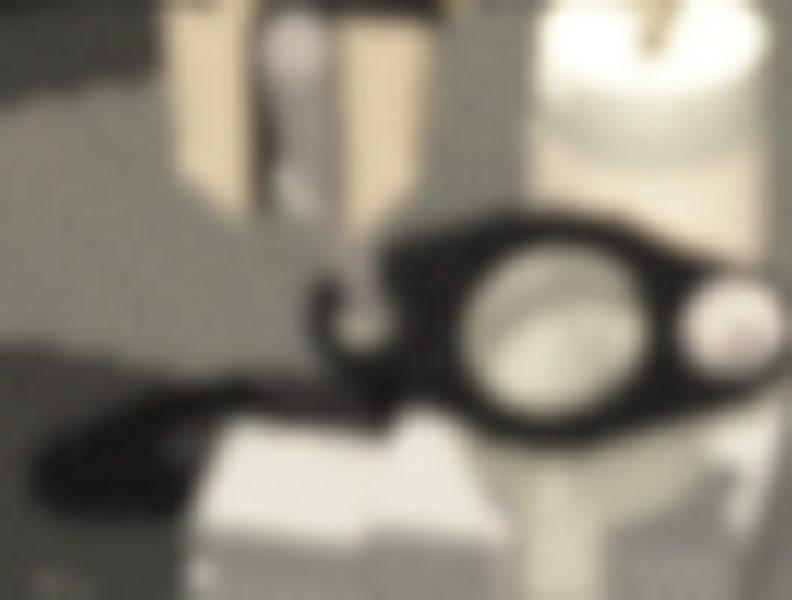

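In the crop the tip is at (365,295) and the mouth is centred at about (361,326). After the 4 mm approach the tip would land about 6 mm uphill of the centre and 1.5 mm to the right. I'll shift 3 mm downhill and 1 mm along +x, then insert 16 mm with the force as a check.

```bash
python3 -m pendant '[{"linear":[-2.2,-1.5,-1.7],"twist":0},{"linear":[-2.2,-1.5,-1.7],"twist":0},{"linear":[-0.9,0.4,-5],"twist":0},{"linear":[0.3,2.3,-8.2],"twist":0},{"linear":[1.5,4.3,-11.5],"twist":0},{"linear":[2.8,6.2,-14.8],"twist":0},{"linear":[2.8,6.2,-14.8],"twist":0}]'
```

```text
time: 17.38
tool_pos: [448.9, 46.1, 240.1]
tcp_rot: [3.139, -0.003, -0.575]
contact_force: [-8.9, -7.2, 17.2]
grip_width: 17.4
```

The force is purely axial at 20 N, and the depth is about 9.6 mm. So the tip is through the 10 mm spacer and sitting on the flange, just downhill of its hole. I'll back off 3 mm, move 3 mm uphill and press again.

```bash
python3 -m pendant '[{"linear":[-0.9,-1.4,2.5],"twist":0},{"linear":[-0.9,-1.4,2.5],"twist":0},{"linear":[0.4,0.7,4.2],"twist":0},{"linear":[0.4,0.7,4.2],"twist":0}]'
python3 -m pendant '[{"linear":[0.9,1.4,-2.5],"twist":0},{"linear":[1.6,2.4,-4.1],"twist":0},{"linear":[1.6,2.4,-4.1],"twist":0}]'
```

```text
time: 17.88
tool_pos: [449.2, 47.5, 242.0]
tcp_rot: [3.139, 0.0, -0.575]
contact_force: [-3.4, -4.7, 3.5]
grip_width: 17.2
time: 18.25
tool_pos: [450.7, 48.2, 240.9]
tcp_rot: [3.137, -0.004, -0.575]
contact_force: [-14.1, -13.9, 26.4]
grip_width: 17.4
```

It is still blocked at 33 N axial. Before going on, I'll check numerically from side-view profiles along the drift's axis whether it slipped in the jaws.

```bash
python3 - <<'E'
from h import *
z=np.load('plane.npz');ex,ed,n,o=[z[k] for k in('ex','ed','n','o')]
c3=pickle.load(open('side3.pkl','rb')); p3=np.array([446.5,41.2,252.9])
cs=[cap('side') for _ in range(6)]; c=cs[0]; c['frame']=np.mean([x['frame'].astype(float) for x in cs],0).astype(np.uint8); pickle.dump(c,open('side4.pkl','wb'))
p=np.array(bot.get_obs()['tool_pos']);print(p.round(1),np.round(bot.get_obs()['contact_force'],1))
S=np.arange(30,-106,-3.)
def prof(c,p,e):
    P=[pix(c,p+[0,0,19]+s*n+e*ex) for s in S]; P=np.array(P,np.float32)
    g=cv2.remap(c['frame'],P[None,:,0],P[None,:,1],cv2.INTER_CUBIC)[0].astype(int); return g
for e in (0,):
    a,b=prof(c3,p3,e),prof(c,p,e)
    for s,x,y in zip(S,a,b): print(int(s),x,y)
def cr(c,p):
    u,v=pix(c,p+[0,0,19]-60*n); M=np.float32([[12,0,200-12*u],[0,12,300-12*v]]); return cv2.warpAffine(c['frame'],M,(395,600),flags=cv2.INTER_CUBIC)
cv2.imwrite('pics/g1.png',np.hstack([cr(c3,p3),cr(c,p)]))
E
```

```text
[450.7  48.2 240.9] [-13.7 -13.4  26.5]
30 [152 165 176] [150 161 172]
27 [145 158 168] [145 156 167]
24 [140 152 163] [141 152 162]
21 [137 148 158] [136 147 157]
18 [134 144 155] [135 145 155]
15 [132 142 153] [133 143 153]
12 [131 141 152] [132 143 154]
9 [132 142 152] [132 142 154]
6 [131 142 151] [132 143 154]
3 [130 141 151] [133 143 154]
0 [130 141 151] [133 143 154]
-3 [131 141 151] [133 143 153]
-6 [131 141 150] [132 142 152]
-9 [129 140 149] [132 142 152]
-12 [128 139 148] [131 141 151]
-15 [127 138 147] [131 140 150]
-18 [126 137 146] [130 138 149]
-21 [125 136 145] [128 137 148]
-24 [124 135 144] [127 136 148]
-27 [123 134 143] [126 137 148]
-30 [121 132 141] [125 137 148]
-33 [121 133 142] [124 136 147]
-36 [122 135 144] [123 135 146]
-39 [122 138 147] [124 136 148]
-42 [123 139 150] [125 137 150]
-45 [124 140 152] [125 139 152]
-48 [124 141 154] [125 141 154]
-51 [126 143 156] [126 143 156]
-54 [128 145 158] [126 144 156]
-57 [130 148 161] [127 145 156]
-60 [132 149 161] [128 144 155]
-63 [133 148 159] [129 143 155]
-66 [132 145 156] [129 141 152]
-69 [130 141 152] [127 139 149]
-72 [128 139 149] [126 136 147]
-75 [126 135 145] [125 134 144]
-78 [125 134 143] [123 133 142]
-81 [123 132 141] [121 131 139]
-84 [120 129 139] [118 129 136]
-87 [118 126 136] [117 128 135]
-90 [114 123 132] [115 126 133]
-93 [111 120 129] [112 123 129]
-96 [110 119 127] [106 116 122]
-99 [111 120 128] [ 99 108 113]
-102 [113 123 129] [ 88  96 101]
-105 [115 127 132] [73 79 84]
```

No slip: the head profile matches. I'll compare a small grey-value grid around the mouth with and without the drift.

```bash
python3 - <<'E'
from h import *
for f in('side1','side3','side4'):
    c=pickle.load(open(f+'.pkl','rb')); print(f); print('     ',*range(247,266))
    for v in range(180,195): print(v,' '.join('%3d'%x for x in c['frame'][v,247:266].mean(-1)))
    P=cloud(c); z=np.load('plane.npz'); print('n-off of dark spacer px', np.nanmedian((P[186:192,262:268]-z['o'])@z['n']).round(1), np.nanmedian((P[189:192,252:257]-z['o'])@z['n']).round(1))
c=pickle.load(open('side4.pkl','rb')); p=np.array([450.7,48.2,240.9]); z=np.load('plane.npz'); print(pix(c,p+[0,0,19]-97*z['n']))
E
```

```text
side1
      247 248 249 250 251 252 253 254 255 256 257 258 259 260 261 262 263 264 265
180 122 123 123 122 124 120 117 111 110  97  77  62  54  48  44  41  39  38  36
181 122 122 123 122 119 112 103  91  82  71  52  42  38  39  35  36  35  34  40
182 124 122 120 116 104  90  78  64  54  45  37  38  34  35  36  36  35  43  64
183 125 122 119 106  84  63  52  47  45  41  37  36  35  34  34  35  40  63 100
184 124 123 115  93  67  49  49  60  68  64  53  42  35  35  34  37  51  88 131
185 124 122 113  86  58  51  69  89  98  92  74  50  39  34  36  39  65 111 146
186 124 125 112  88  59  63  97 123 127 114  86  58  39  35  36  41  78 124 149
187 123 124 112  89  63  69 106 135 135 117  84  53  34  35  36  46  85 129 148
188 121 121 114  95  67  61  85 109 111  93  66  45  35  34  37  48  87 130 152
189 116 112 111  99  76  57  55  64  64  58  43  36  35  33  35  45  80 123 154
190  96  95  98  93  78  58  46  39  38  37  35  34  34  35  34  41  67 111 151
191  70  71  74  72  67  54  44  35  33  31  33  34  35  35  34  37  53  85 133
192  52  53  57  57  55  48  43  38  32  30  28  33 
[... 2231 characters left out ...]
6  92  67  46  35  36  37  51  90 131 149
188 121 121 113  90  62  52  62  72  72  61  48  38  34  34  40  55  95 131 150
189 113 114 110  97  75  53  45  43  41  37  36  33  35  36  38  56  93 129 155
190  96  96  94  92  78  58  41  35  30  28  30  34  34  34  37  50  82 122 157
191  71  72  73  73  68  55  42  34  26  24  28  30  32  35  35  42  62 101 144
192  50  54  56  56  54  49  45  38  30  26  25  30  36  38  37  37  45  70 109
193  49  49  52  53  52  46  48  42  34  29  30  44  64  66  55  45  38  46  68
194  88  79  70  66  62  61  57  56  47  42  54  89 123 130 113  85  58  45  45
n-off of dark spacer px -28.9 1.0
(np.float64(255.71869660077186), np.float64(186.30375894827287))
```

The hole has moved about 0.5 px uphill, so the drift is in the spacer and pulling it. The tip also sits about 2 mm towards -x (bore side) and about 1.5 mm downhill of the flange hole. I'll back off, shift, and press again.

```bash
python3 -m pendant '[{"linear":[-0.9,-1.4,2.5],"twist":0},{"linear":[-1.2,-1.9,3.3],"twist":0},{"linear":[-2.2,0.2,4.2],"twist":0},{"linear":[-2.2,0.2,4.2],"twist":0}]'
python3 -m pendant '[{"linear":[0.6,1,-1.6],"twist":0},{"linear":[1.2,1.9,-3.3],"twist":0},{"linear":[1.6,2.4,-4.1],"twist":0},{"linear":[1.6,2.4,-4.1],"twist":0}]'
```

```text
time: 19.05
tool_pos: [449.3, 49.5, 242.6]
tcp_rot: [3.139, -0.002, -0.575]
contact_force: [-1.7, -7.3, 5.4]
grip_width: 17.4
time: 19.55
tool_pos: [450.8, 50.3, 241.5]
tcp_rot: [3.138, -0.006, -0.575]
contact_force: [-13.2, -14.9, 29.5]
grip_width: 17.1
```

```bash
python3 - <<'E'
from h import *
cs=[cap('side') for _ in range(8)]; c=cs[0]; c['frame']=np.mean([x['frame'].astype(float) for x in cs],0).astype(np.uint8); pickle.dump(c,open('side5.pkl','wb'))
c1=pickle.load(open('side1.pkl','rb'))
f=lambda c:cv2.resize(c['frame'][158:203,240:270],(400,600),interpolation=cv2.INTER_CUBIC)
cv2.imwrite('pics/h1.png',np.hstack([f(c1),f(c)]))
p=np.array(bot.get_obs()['tool_pos']);z=np.load('plane.npz'); q=pix(c,p+[0,0,19]-97*z['n']); print(q,'crop',(q[0]-240)*13.33+400,(q[1]-158)*13.33)
q=pix(c,p+[0,0,19]-33*z['n']); print('collar crop',(q[0]-240)*13.33+400,(q[1]-158)*13.33)
E
```

```text
(np.float64(255.45829261825827), np.float64(185.75345624299422)) crop 606.0590406013828 369.9535717191129
collar crop 563.3182630564555 251.284645001591
```

View pics/h1.png

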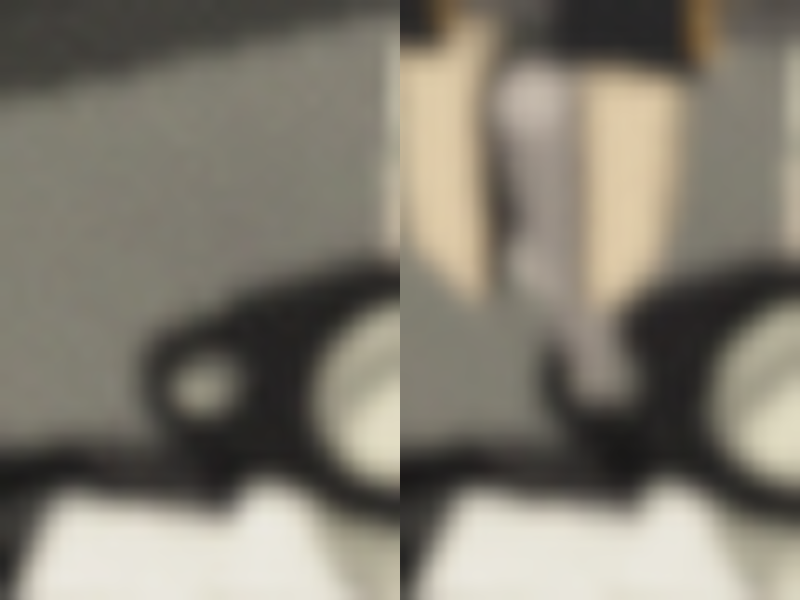

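The drift enters the mouth, but its tip appears at (600,390), about 1.5 px further downhill than the rigid prediction at (606,370). So it has pivoted a few degrees upright in the jaws: the pivot friction (about 2.7 N) is less than the spacer's 4.5 N, and the tip stays on the flange rim. To fix this I'll use the mouth's downhill edge as a fulcrum to lean the drift more, which brings the tip uphill, and then press along its axis.

```bash
python3 -m pendant '[{"linear":[-2.2,-3.4,5.7],"twist":0},{"linear":[-2.2,-3.4,5.7],"twist":0},{"linear":[-5.8,-8.9,1.1],"twist":0},{"linear":[-9.3,-14.4,-3.5],"twist":0},{"linear":[-12.5,-19.2,-7.5],"twist":0},{"linear":[-12.5,-19.2,-7.5],"twist":0}]'
python3 -m pendant '[{"linear":[1.6,2.4,2],"twist":0},{"linear":[3.1,4.8,4],"twist":0},{"linear":[3.1,4.8,4],"twist":0}]'
python3 - <<'E'
from h import *
p=np.array(bot.get_obs()['tool_pos']);z=np.load('plane.npz');ex,ed,n,o=[z[k] for k in('ex','ed','n','o')];f=np.array(bot.get_obs()['contact_force'])
print([round(f@v,1) for v in(ex,ed,n)])
cs=[cap('side') for _ in range(8)]; c=cs[0]; c['frame']=np.mean([x['frame'].astype(float) for x in cs],0).astype(np.uint8); pickle.dump(c,open('side6.pkl','wb'))
c5=pickle.load(open('side5.pkl','rb')); p5=np.array([450.8,50.3,241.5])
# drift centreline: per image row, grey-purple (low saturation) columns near predicted axis
for nm,cc,pp in(('5',c5,p5),('6',c,p)):
    g=pp+[0,0,19]; q0=np.array(pix(cc,g+28*n));q1=np.array(pix(cc,g-97*n)); print(nm,'pred head',q0.round(1),'pred tip',q1.round(1))
    hsv=cv2.cvtColor(cc['frame'],cv2.COLOR_BGR2HSV)
    f_=cc['frame'].astype(int)
    for v in range(int(q0[1])-1,int(q1[1])+5):
        xs=np.arange(244,264); r=f_[v,xs]; print(v,' '.join('%d,%d'%(a.mean(),a[2]-a[0]) for a in r[::1][4:16]))
E
```

```text
time: 20.7
tool_pos: [438.2, 33.7, 230.3]
tcp_rot: [-3.141, -0.0, -0.576]
contact_force: [2.2, 0.2, 1.7]
grip_width: 17.4
time: 21.08
tool_pos: [440.8, 39.1, 234.4]
tcp_rot: [3.141, 0.001, -0.575]
contact_force: [-0.0, -0.6, -1.0]
grip_width: 17.6
[np.float64(-0.3), np.float64(1.0), np.float64(-0.6)]
5 pred head [249.  167.7] pred tip [255.5 185.7]
166 167,23 177,24 178,23 171,23 153,25 150,35 176,48 193,54 198,54 198,54 197,54 187,53
167 152,21 166,22 168,23 161,23 148,25 150,35 175,50 192,53 199,53 198,54 195,54 185,52
168 134,20 150,21 156,22 153,22 144,24 148,35 173,49 193,52 198,54 199,54 195,54 182,52
169 122,17 141,20 148,21 148,20 141,22 144,34 172,48 192,53 198,55 199,53 195,54 182,52
170 118,18 136,19 145,20 146,20 140,22 141,33 171,47 192,52 198,54 198,54 194,55 180,52
171 108,16 132,19 142,19 145,21 138,22 141,33 169,48 192,53 198,55 197,54 193,54 177,51
172 99,15 127,18 141,19 144,20 139,21 141,33 169,48 192,53 197,54 198,54 192,53 173,49
173 89,13 122,16 140,20 144,21 139,22 140,32 170,48 191,54 198,54 199,55 190,52 170,48
174 87,13 119,17 139,19 144,20 137,21 141,32 16
[... 2546 characters left out ...]
 97,14 104,26 144,39 164,42 154,36 128,26 97,16 68,9 45,5 37,2
186 122,15 112,13 87,12 82,18 115,30 142,32 146,27 134,22 113,16 84,11 54,7 37,3
187 122,15 110,13 84,10 65,9 91,18 131,23 148,24 143,21 124,18 92,13 60,7 39,2
188 120,14 111,14 87,10 62,6 72,11 109,18 128,20 125,19 106,17 76,11 51,6 37,3
189 114,14 108,13 90,10 63,7 55,6 71,11 83,13 82,12 67,10 50,6 40,4 35,2
190 96,12 92,12 84,10 62,7 45,4 41,4 44,5 42,5 37,4 36,2 35,2 34,2
191 71,9 70,7 67,7 55,7 42,3 34,2 28,3 26,2 27,2 28,3 32,3 35,2
192 55,6 55,7 54,6 50,5 43,4 38,3 32,3 26,1 25,-1 27,2 31,2 35,2
193 48,5 50,7 52,6 48,5 45,4 45,4 40,4 32,3 27,3 30,1 38,3 46,3
194 67,8 64,7 61,7 61,7 57,4 55,7 52,6 46,4 42,4 52,5 80,9 100,11
```

```bash
python3 -m pendant '[{"linear":[0.9,1.4,-1.8],"twist":0},{"linear":[1.9,2.9,-3.7],"twist":0},{"linear":[1.9,2.9,-3.7],"twist":0}]'
python3 - <<'E'
from h import *
p=np.array(bot.get_obs()['tool_pos']);z=np.load('plane.npz');ex,ed,n,o=[z[k] for k in('ex','ed','n','o')];f=np.array(bot.get_obs()['contact_force'])
print('f',[round(f@v,1) for v in(ex,ed,n)],'disp from f1',[round((p-[446.5,41.2,252.9])@v,1) for v in(ex,ed,n)])
E
```

```text
time: 21.85
tool_pos: [443.4, 41.9, 230.8]
tcp_rot: [-3.141, -0.0, -0.575]
contact_force: [0.9, 1.5, -1.6]
grip_width: 17.2
f [np.float64(0.1), np.float64(-0.5), np.float64(-2.3)] disp from f1 [np.float64(3.0), np.float64(13.6), np.float64(-17.4)]
```

The depth is 17.4 mm with no force, so the tip has dropped past the flange face. I'll push on in steps.

```bash
cat > st.py <<'E'
from h import *
p=np.array(bot.get_obs()['tool_pos']);z=np.load('plane.npz');ex,ed,n,o=[z[k] for k in('ex','ed','n','o')];f=np.array(bot.get_obs()['contact_force'])
print('f',[round(f@v,1) for v in(ex,ed,n)],'disp from f1',[round((p-[446.5,41.2,252.9])@v,1) for v in(ex,ed,n)])
E
python3 -m pendant '[{"linear":[1.1,1.7,-2.2],"twist":0},{"linear":[2.2,3.4,-4.4],"twist":0},{"linear":[2.2,3.4,-4.4],"twist":0}]';python3 st.py
python3 -m pendant '[{"linear":[1.1,1.7,-2.2],"twist":0},{"linear":[2.2,3.4,-4.4],"twist":0},{"linear":[2.2,3.4,-4.4],"twist":0}]';python3 st.py
```

```text
time: 22.22
tool_pos: [445.6, 44.8, 226.7]
tcp_rot: [-3.142, -0.001, -0.575]
contact_force: [0.9, -2.6, 1.6]
grip_width: 17.3
f [np.float64(-2.2), np.float64(0.5), np.float64(2.3)] disp from f1 [np.float64(2.7), np.float64(13.0), np.float64(-22.9)]
time: 22.6
tool_pos: [447.9, 48.3, 222.3]
tcp_rot: [-3.141, -0.001, -0.575]
contact_force: [1.3, -3.6, 3.3]
grip_width: 17.4
f [np.float64(-3.1), np.float64(0.1), np.float64(4.0)] disp from f1 [np.float64(2.7), np.float64(12.1), np.float64(-28.9)]
```

```bash
python3 -m pendant '[{"linear":[1.4,1.7,0.3],"twist":0},{"linear":[2.8,3.4,0.6],"twist":0},{"linear":[4.2,5.2,1],"twist":0},{"linear":[5.7,6.9,1.3],"twist":0},{"linear":[5.7,6.9,1.3],"twist":0}]';python3 st.py
python3 -m pendant '[{"linear":[1.4,2.2,-2.5],"twist":0},{"linear":[2.8,4.3,-5],"twist":0},{"linear":[2.8,4.3,-5],"twist":0}]';python3 st.py
```

```text
time: 23.22
tool_pos: [452.1, 54.6, 222.5]
tcp_rot: [3.138, 0.002, -0.575]
contact_force: [-0.8, -6.1, -0.9]
grip_width: 17.2
f [np.float64(-2.7), np.float64(5.0), np.float64(2.4)] disp from f1 [np.float64(2.6), np.float64(5.7), np.float64(-33.1)]
time: 23.6
tool_pos: [455.0, 58.8, 217.3]
tcp_rot: [3.138, 0.002, -0.575]
contact_force: [1.6, -5.9, -3.5]
grip_width: 17.3
f [np.float64(-4.5), np.float64(5.4), np.float64(-0.6)] disp from f1 [np.float64(2.5), np.float64(4.5), np.float64(-40.3)]
```

```bash
python3 -m pendant '[{"linear":[1.6,1.5,-1.8],"twist":0},{"linear":[3.1,2.9,-3.6],"twist":0},{"linear":[4.7,4.4,-5.4],"twist":0},{"linear":[4.7,4.4,-5.4],"twist":0}]';python3 st.py
python3 -m pendant '[{"linear":[1.1,1.6,-1.9],"twist":0},{"linear":[2.1,3.1,-3.8],"twist":0},{"linear":[3.2,4.6,-5.7],"twist":0},{"linear":[3.2,4.6,-5.7],"twist":0}]';python3 st.py
```

```text
time: 24.1
tool_pos: [459.1, 63.5, 211.6]
tcp_rot: [3.138, 0.003, -0.575]
contact_force: [-1.4, -5.3, -4.3]
grip_width: 17.3
f [np.float64(-1.7), np.float64(6.8), np.float64(-0.5)] disp from f1 [np.float64(1.6), np.float64(2.8), np.float64(-48.5)]
time: 24.6
tool_pos: [462.0, 67.9, 205.8]
tcp_rot: [3.137, 0.004, -0.575]
contact_force: [-0.8, -6.4, -4.3]
grip_width: 17.2
f [np.float64(-2.8), np.float64(7.2), np.float64(-0.1)] disp from f1 [np.float64(1.5), np.float64(1.8), np.float64(-56.3)]
```

```bash
python3 -m pendant '[{"linear":[0.8,1.3,-2.2],"twist":0},{"linear":[1.7,2.6,-4.4],"twist":0},{"linear":[2.5,3.9,-6.6],"twist":0},{"linear":[2.5,3.9,-6.6],"twist":0}]';python3 st.py
python3 -m pendant '[{"linear":[0.6,1,-1.6],"twist":0},{"linear":[1.3,1.9,-3.3],"twist":0},{"linear":[1.9,2.9,-4.9],"twist":0},{"linear":[1.9,2.9,-4.9],"twist":0}]';python3 st.py
```

```text
time: 25.1
tool_pos: [464.5, 71.7, 199.2]
tcp_rot: [3.137, 0.004, -0.575]
contact_force: [-0.5, -5.8, -4.6]
grip_width: 17.6
f [np.float64(-2.7), np.float64(6.8), np.float64(-0.8)] disp from f1 [np.float64(1.5), np.float64(1.8), np.float64(-64.4)]
time: 25.6
tool_pos: [465.4, 73.0, 197.2]
tcp_rot: [3.134, 0.002, -0.575]
contact_force: [-15.4, -15.6, 22.6]
grip_width: 17.1
f [np.float64(4.4), np.float64(4.6), np.float64(30.8)] disp from f1 [np.float64(1.5), np.float64(1.7), np.float64(-66.8)]
```

It stopped firmly at 66.8 mm with 31 N axial, where the collar was expected to seat (4 + 64). I'll unload, open, rise and look.

```bash
python3 -m pendant '[{"linear":[-1,-1.5,2.6],"twist":0},{"linear":[-1,-1.5,2.6],"twist":0}]' && python3 -m pendant '[{"linear":[0,0,0],"twist":0},{"linear":[0,0,0],"twist":0},{"linear":[0,0,0],"twist":0},{"linear":[0,0,0],"twist":0},{"linear":[0,0,20],"twist":0},{"linear":[0,0,60],"twist":0},{"linear":[0,0,110],"twist":0},{"linear":[-50,-50,110],"twist":0},{"linear":[-80,-110,110],"twist":0},{"linear":[-60,-170,110],"twist":0},{"linear":[-40,-230,110],"twist":0},{"linear":[0,-290,110],"twist":0},{"linear":[0,-340,110],"twist":0},{"linear":[0,-360,110],"twist":0},{"linear":[0,-360,110],"twist":0}]' 116
python3 - <<'E'
from h import *
z=np.load('plane.npz');ex,ed,n,o=[z[k] for k in('ex','ed','n','o')]; out=[]
for nm in('top','side'):
    cs=[cap(nm) for _ in range(6)]; c=cs[0]; c['frame']=np.mean([x['frame'].astype(float) for x in cs],0).astype(np.uint8); c['z_map']=np.median([x['z_map'] for x in cs],0); pickle.dump(c,open(nm+'7.pkl','wb'))
    P=cloud(c); d=P-(o+44.5*ex); h=d@n; r=np.hypot(d@ex,d@ed)
    m=(r<25)&(h>8)&(h<90); Q=d[m]; hh=Q@n
    print(nm,m.sum(),'h max',np.sort(hh)[-6:].round(1))
    for a,b in((5,15),(15,25),(25,35),(35,45),(45,55),(55,70)):
        q=Q[(hh>=a)&(hh<b)]; print(a,len(q),(q@ex).mean().round(1) if len(q) else '',(q@ed).mean().round(1) if len(q) else '')
    a=c['frame']; u,v=map(int,pix(c,o+30*ex+20*n)); out.append(cv2.resize(a[v-25:v+25,u-25:u+25],(400,400),interpolation=cv2.INTER_CUBIC))
cv2.imwrite('pics/k1.png',np.hstack(out))
E
```

```text
time: 25.85
tool_pos: [465.2, 72.7, 197.9]
tcp_rot: [3.137, 0.003, -0.575]
contact_force: [-4.8, -8.9, 4.9]
grip_width: 17.2
time: 27.72
tool_pos: [467.0, -287.6, 307.5]
tcp_rot: [-3.141, 0.001, -0.578]
contact_force: [0.2, -0.1, -0.4]
grip_width: 49.9
top 112 h max [63.7 63.7 63.8 63.8 64.5 64.6]
5 10 3.6 -7.7
15 13 0.9 -8.0
25 14 2.0 -7.7
35 16 2.1 -6.9
45 16 2.1 -6.7
55 43 1.9 -1.5
side 79 h max [65.6 65.6 65.7 65.7 66.3 67.1]
5 6 -1.4 3.9
15 9 -1.0 4.7
25 10 -1.4 4.5
35 8 -0.1 5.9
45 7 -2.5 5.2
55 39 1.7 2.2
```

The picture limit is reached, so I go on by number: the head top measures about 64–66 mm above the spacer face, and 64 means seated. I'll refine that and check the vise, spacer and bystanders.

```bash
python3 - <<'E'
from h import *
z=np.load('plane.npz');ex,ed,n,o=[z[k] for k in('ex','ed','n','o')]
for nm in('top','side'):
    c=pickle.load(open(nm+'7.pkl','rb'));P=cloud(c);d=P-(o+44.5*ex);h=d@n
    m=(np.hypot(d@ex-1.8,d@ed)<6)&(h>50)&(h<80); print(nm,'top face n',m.sum(),'median h',np.median(h[m]).round(2),'p25,75',np.percentile(h[m],[25,75]).round(1))
    x=(P-o)@ex;y=(P-o)@ed;hh=(P-o)@n; V=c['frame'].max(-1)
    s=(V<60)&(abs(hh)<5)&(abs(x)<62)&(abs(y)<31); print('  spacer px',s.sum(),'h',np.median(hh[s]).round(2))
    # collar edge: h profile of grey ring just outside head radius
    # bore and outline of the spacer, as before
    N=(240,360);i,j=np.mgrid[:240,:360];X=o+((j-180)*.4)[...,None]*ex+((i-120)*.4)[...,None]*ed;q=X@c['R'].T+c['t']
    im=cv2.remap(c['frame'],(q[...,0]/q[...,2]*c['fx']+c['cx']).astype(np.float32),(q[...,1]/q[...,2]*c['fy']+c['cy']).astype(np.float32),cv2.INTER_CUBIC)
    mm=(im.max(-1)<75).astype(np.uint8);nn,l,st,_=cv2.connectedComponentsWithStats(mm);k=st[1:,4].argmax()+1
    cs,hr=cv2.findContours((l==k).astype(np.uint8),cv2.RETR_CCOMP,cv2.CHAIN_APPROX_NONE)
    for cc,b in zip(cs,hr[0]):
        if cv2.contourArea(cc)>60: r=cv2.minAreaRect(cc);print('  ','in' if b[3]>=0 else 'out',((np.array(r[0])-[180,120])*.4).round(2),(np.array(r[1])*.4).round(1))
# vise angle: anvil/beam direction from top depth z~91 before/after
for f in('top1','top7'):
    c=pickle.load(open(f+'.pkl','rb'));P=cloud(c);m=(abs(P[...,2]-91)<3)&(np.hypot(P[...,0]-622,P[...,1]-47)<35);q=P[m][:,:2];u,s,v=np.linalg.svd(q-q.mean(0));print(f,len(q),q.mean(0).round(1),'beam dir',np.rad2deg(np.arctan2(q.mean(0)[1]-101.3,q.mean(0)[0]-539.3)).round(1),np.rad2deg(np.arctan2(*v[0][::-1])).round(1))
a,b=pickle.load(open('side1.pkl','rb')),pickle.load(open('side7.pkl','rb'))
D=cv2.absdiff(a['frame'],b['frame']).max(-1)>45; nn,l,st,ce=cv2.connectedComponentsWithStats(D.astype(np.uint8)); print([(ce[i].round().tolist(),int(st[i,4])) for i in range(1,nn) if st[i,4]>25])
E
```

```text
top top face n 17 median h 63.23 p25,75 [62.7 63.7]
  spacer px 251 h -0.39
   out [-3.89 -3.97] [90.6 63.2]
   in [ 0.26 -3.2 ] [41.8 44.5]
side top face n 16 median h 64.23 p25,75 [63.9 65.6]
  spacer px 80 h 0.43
   out [-9.63 -3.81] [117.2  59.6]
   in [11.54  3.02] [24.3 32.4]
top1 247 [617.8  48.7] beam dir -33.8 144.9
top7 247 [617.5  48.4] beam dir -34.1 144.6
[([133.0, 9.0], 726), ([150.0, 66.0], 7687), ([95.0, 21.0], 372), ([213.0, 46.0], 423), ([162.0, 33.0], 47), ([249.0, 46.0], 134), ([262.0, 71.0], 866), ([236.0, 58.0], 38), ([335.0, 136.0], 11002), ([146.0, 98.0], 72), ([268.0, 88.0], 28), ([222.0, 99.0], 38), ([256.0, 107.0], 87), ([339.0, 118.0], 72), ([96.0, 176.0], 251), ([252.0, 176.0], 32), ([280.0, 179.0], 146), ([130.0, 180.0], 33), ([255.0, 183.0], 40), ([271.0, 189.0], 190), ([301.0, 182.0], 28), ([129.0, 184.0], 38), ([356.0, 222.0], 629), ([293.0, 215.0], 51), ([348.0, 239.0], 355), ([44.0, 237.0], 32), ([79.0, 252.0], 108), ([133.0, 275.0], 123), ([285.0, 276.0], 68), ([347.0, 292.0], 201), ([184.0, 286.0], 60), ([290.0, 368.0], 2609), ([243.0, 379.0], 2057), ([367.0, 344.0], 41), ([411.0, 353.0], 161), ([402.0, 382.0], 451), ([459.0, 397.0], 331), ([425.0, 402.0], 161), ([369.0, 408.0], 810), ([440.0, 407.0], 241), ([285.0, 417.0], 29)]
```

The head's top face stands 63.6 mm (top view) and 63.8 mm (side view) above the spacer face. It is 64 mm when the collar is seated. The beam direction is unchanged within 0.3°, and the arm is clear, so I hand in.

```bash
python3 -c "
from plant import bot
o=bot.get_obs();print(o['time'],o['contact_force']);print(bot.close_job())"
```

```text
28.325 [0.99428287 0.16442271 0.05537845]
the job is handed in; nothing more can be done
None
```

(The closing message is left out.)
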